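# Put the hex driver back in its own hole of the graded tool stand

### The job

Someone left the big T-handle hex driver standing in a cap screw of the base rail. Draw it out and put its long blade back in the one hole of the tool stand that matches its diameter: feel for the hole and press the driver down gently against the spring until its shoulder sits flush on the stand, let go, and leave the other things as they are.

Things in the scene. Friction and masses are not known exactly. Their poses are not given: they have to be found in the camera images.
- driver: loose T-handle hex driver, 0.15 kg: straight steel blade with 0.8 mm tip bevel, 10 mm diameter, 80 mm long; a steel collar above it, 20 mm wide, 4 mm tall; a black neck 14 mm thick, 12 mm tall; a black bar handle 90 mm long (own x), 14 mm thick (own y), 22 mm high. A second blade, 10 mm thick, sticks 30 mm out of the handle's +x end. Origin: centre of the long blade's tip, z up the blade. Starts in the rail's screw
- driver_shoulder (a point): centre of the collar's underside (the shoulder), 80 mm up the driver from the blade's tip: this face must land on the top of the stand
- driver_grip (a point): centre of the driver's bar handle, 107 mm up from the tip. The handle is heavier towards the side blade, so the driver leans about 5 degrees that way at the start
- rail: bright aluminium base rail, fixed, 160 mm long (own x), 50 mm wide, 40 mm high, with cap screws in it and a gold-coloured mirror mount 48 mm tall bolted on its +x end. Origin: centre of the underside
- rail_socket (a point): mouth of the screw socket in which the driver starts, at the rail's top face (z = 40 mm), 52 mm from the rail's centre towards -x; 11 mm wide, 18 mm deep, upright
- stand: fixed aluminium tool stand, a bridge 60 mm deep (own x), 212 mm long (own y), 242 mm over its feet, deck top at z = 85 mm; in it a graded row, 41 mm apart along y, of five square grey inserts (34 mm flange, top at z = 88 mm), each with an upright sharp-edged round hole 1 mm wider than its driver, growing towards +y. Origin: centre of the underside
- stand_hole0 (a point): centre of place 0 of the row, z = 88 mm: insert for a 5 mm blade, its hole 6 mm wide, 19 mm long; taken
- stand_hole1 (a point): centre of place 1 of the row, z = 88 mm: insert for a 6 mm blade, its hole 7 mm wide, 19 mm long; taken
- stand_hole2 (a point): centre of place 2 of the row, z = 88 mm: insert for a 8 mm blade, its hole 9 mm wide, 19 mm long; empty
- stand_hole3 (a point): centre of place 3 of the row, z = 88 mm: insert for a 10 mm blade, its hole 11 mm wide, 19 mm long; empty. This insert floats in the deck: its hole lies up to 3.5 mm from this point in x and in y, wherever it was last left (it slides at about 3 N). Below the hole, from 21 mm under the top, a leaf spring on the +x side grips the blade: from there it does not fall by its own weight and must be pressed down, against 5 to 15 N
- stand_hole4 (a point): centre of place 4 of the row, z = 88 mm: insert for a 12 mm blade, its hole 13 mm wide, 19 mm long; empty
- driver5: small 5 mm T-handle driver, loose, home in hole 0 of the stand; origin at its blade tip, handle bar 60 mm long, top 24 mm above its insert. Leave it there
- driver6: small 6 mm T-handle driver, loose, home in hole 1 of the stand; origin at its blade tip, handle bar 66 mm long, top 25 mm above its insert. Leave it there
- lens: bystander: lens in a square black frame on a post with a round foot, 130 mm tall, 50 mm wide. Leave it standing
- optic_box: bystander: white flat box, 60 x 60 x 22 mm
- heatsink: bystander: black finned heat sink with a green circuit board on it, 140 x 50 x 54 mm
- post: bystander: steel post 12 mm thick and 80 mm long lying on the table
- post_holder: bystander: black post holder on a flat 75 x 50 mm base, 60 mm tall
Not all that is in view belongs to the job. What is shaped like the driver but brown or red is not meant.

How it is judged (in metres and radians):
On the way, in this order (a step that is already met when the one before it is completed fails the run):
1. the driver is drawn out of the screw and held clear of the rail (height (world z) of driver above 0.055 m and contact force between the fingers and driver above 1 N), for 0.1 s.
2. its long blade has entered the matching hole by more than 12 mm (z of driver in the frame of stand_hole3 below -0.012 m and horizontal distance between driver and stand_hole3 below 0.007 m), for 0.05 s.
At the end, for the whole second after the job is handed in: The driver stands in the 10 mm hole: its shoulder within 3 mm of the insert's top face in height and within 7 mm sideways of the centre of that place (the insert floats), within 0.06 rad of upright, at rest and let go. The bystanders are where they were (z of driver_shoulder in the frame of stand_hole3 below 0.003 m and horizontal distance between driver_shoulder and stand_hole3 below 0.007 m and angle between driver's own z axis and vertical below 0.06 rad and linear speed of driver below 0.02 m/s); the robot touches nothing.
It fails at once if the driver is pressed or knocked against the stand harder than 60 N, all its contacts added up (contact force between driver and stand above 60 N).
It fails at once if a small driver in the stand is moved by more than 10 mm (distance of any of driver5, driver6 from where it was at the start of the episode above 0.01 m).
It fails at once if a bystander is moved more than 20 mm (distance of any of lens, optic_box, heatsink, post, post_holder from where it was at the start of the episode above 0.02 m).
It also fails if it takes over 72 s, if anything falls off the work surface, if the arm or the gripper's body presses on something with over 40 N, if the wrist force passes 120 N, or if a joint passes its speed limit or range.

### The arm

A 6-joint arm with a two-finger parallel gripper is mounted at the origin on the work surface. World frame = base frame: x ahead of the robot, y to its left, z up, the work surface at z = 0. Lengths are in mm, angles in degrees, forces in N, time in s.
With the tool pointing down it reaches from about 375 to 825 mm from the base axis. Payload 5.5 kg.
Tool frame: the origin (TCP) lies midway between the tips of the shut fingers; the grasp point (between the pads) lies 19 mm behind it (grip_point_offset is the z of the grasp point in the tool frame, in mm); z points along the fingers, y is the direction in which the jaws open and shut (so a half turn about z gives the same grasp; the last joint's range is limited). The gripper opens to 85 mm and grips with 20 to 120 N. Pads are 22 mm wide; open, the fingers measure 114 mm over their backs; the gripper's body (76 mm by 85 mm) begins 54 mm behind the grasp point. The pads swing forward as they close: fully open they stand 13 mm farther back than shut.
Start: joints at [-73.396, 17.962, -2.699, 69.339, 0, 90], TCP at [171.453, -574.977, 231.299] pointing down, gripper open.
Joint ranges: [-152.73, 152.73], [-39.44, 99.34], [-58.76, 71.6], [-118.89, 123.64], [-81.53, 83.1], [-180, 180]. Speed limits (degrees/s): [136.94, 136.94, 172.46, 180, 180, 180].

### API

Orientations are given as [roll, pitch, yaw] about the fixed x, y, z axes, in that order (R = Rz(yaw) Ry(pitch) Rx(roll)).
In Python, from workcell import state, get_image, finish_job, grip_point_offset gives the robot as it stands.
- The arm moves only by the shell command python3 -m pendant 'ROWS'. ROWS is text: rows parted by semicolons, each of 7 numbers parted by spaces: the opening, from -1 (shut) to 1 (fully open), then the shift along the tool's x, y, z in mm, then the turn, a rotation vector about the tool's x, y, z in rad. In form: fingers tx ty tz rx ry rz; .... A call has exactly 10 rows; each row shifts and turns the commanded pose from where the row before left it, along the tool's axes as they then stand; what a row does not reach is not made up. A row lasts 1/10 s, in which the tool goes at most 50 mm and 8.59 degrees, less where a joint would pass 70% of its speed; a pose out of reach is approached as far as the arm can. A call with a gripper value outside its range is refused whole. The fingers move at their own pace and stop on an object; the grip force is fixed at half the most. Time passes only in rows, so rows that do not move let the fingers close, or fill a call up. It gives the time, the measured TCP pose, the force and the opening at its end, in the units of the state.
- state(): the state, without advancing time (a new reading comes with each control period).
- get_image(name): name is "scene" or "top" or "wrist"; returns a dict with "color" (420x560x3 uint8, red, green, blue), "camera_matrix" (3x3 intrinsics, pixels), "dist_coeffs" ([k1, k2, p1, p2, k3] as OpenCV has them; the pictures are not rectified), "xyz" and "orientation" of the camera in the world. Camera axes: x right, y down, z forward; pixel columns grow to the right and rows downward; lengths in mm; the calibration is good to about 2 mm. A picture is of the moment at which its call begins. There is no depth.
- finish_job(): hands the job in, once; it reports no verdict.
The state is a dict: "t": time; "joint_positions": joint angles; "dq": joint speeds; "tau": joint torques, N m; "tcp_pos": TCP position; "orientation": TCP orientation; "wrist_force": force on the tool from outside, world axes, zero at the start; "moment": the same for the moment, N m; "opening": finger opening in mm.
Only numpy, scipy, OpenCV 4.12 (cv2) and the standard library are available. Lean on these libraries where they do the work, as an engineer would, in place of code of your own. Each camera call takes 0.05 s, during which the arm holds its last target.

## Working session

There is one attempt and no reset: what is moved stays moved. The work goes in short steps, Python scripts to look and compute and a shell command to move; the robot and the scene stay as the last step left them, time stands still between calls to the robot, and variables do not carry over. Pictures are saved under pics/ and viewed, and the job is handed in when it is done.

```bash
ls; mkdir -p pics; cat > h.py <<'E'
import numpy as np,cv2
from scipy.spatial.transform import Rotation as R
from workcell import state,get_image,grip_point_offset
def snap(n,fn):
    im=get_image(n); cv2.imwrite('pics/'+fn,im['color'][:,:,::-1]); 
    import pickle; pickle.dump(im,open('pics/'+fn+'.pkl','wb')); return im
def load(fn):
    import pickle; return pickle.load(open('pics/'+fn+'.pkl','rb'))
def ray(im,uv):
    p=cv2.undistortPoints(np.array([[uv]],float),np.array(im['camera_matrix'],float),np.array(im['dist_coeffs'],float))[0,0]
    Rm=R.from_euler('xyz',im['orientation'],degrees=True).as_matrix()
    d=Rm@np.array([p[0],p[1],1.]); return np.array(im['xyz'],float),d/np.linalg.norm(d)
def onz(im,uv,z):
    o,d=ray(im,uv); return o+d*(z-o[2])/d[2]
def tri(L):
    A=np.zeros((3,3));b=np.zeros(3);
    for im,uv in L:
        o,d=ray(im,uv);P=np.eye(3)-np.outer(d,d);A+=P;b+=P@o
    x=np.linalg.solve(A,b); 
    return x,[np.linalg.norm((np.eye(3)-np.outer(d,d))@(x-o)) for o,d in [ray(*l) for l in L]]
def proj(im,X):
    Rm=R.from_euler('xyz',im['orientation'],degrees=True).as_matrix()
    pc=Rm.T@(np.array(X,float)-im['xyz'])
    return cv2.projectPoints(pc[None],np.zeros(3),np.zeros(3),np.array(im['camera_matrix'],float),np.array(im['dist_coeffs'],float))[0][0,0]
E
python3 -c "
from h import *
print(state(),grip_point_offset)
for n in ['scene','top','wrist']:
    im=snap(n,n+'0.png');print(n,im['xyz'],im['orientation'],im['camera_matrix'],im['dist_coeffs'])"
```

```text
pics
{'t': 0.0, 'joint_positions': array([-7.33956785e+01,  1.80040883e+01, -2.75503411e+00,  6.93391169e+01,
       -8.22843885e-04,  9.00024584e+01]), 'dq': array([-0.0610287 ,  0.08340853, -0.05237212, -0.0724502 ,  0.10954714,
        0.00731427]), 'tau': array([-2.79283486e-03, -5.39591539e+01,  3.39747083e+01,  1.93908624e-02,
        1.90749565e-04,  6.48878114e-06]), 'tcp_pos': array([ 171.28585791, -574.42536958,  230.42946965]), 'orientation': array([-1.79901761e+02,  8.27057830e-04,  1.66018645e+01]), 'wrist_force': array([ 0.15775404,  0.67243557, -0.03338274]), 'moment': array([-0.03309356, -0.01487395,  0.02613638]), 'opening': 85.5599194344562} -18.700000000000003
scene [965.34367136 632.26662261 732.18889574] [-127.44096501   -0.81375332  154.04217657] [[529.2671661    0.         270.59574841]
 [  0.         529.2671661  208.67879445]
 [  0.           0.           1.        ]] [-0.10646392  0.          0.          0.          0.        ]
top [539.08807918 -68.82711862 950.98919289] [-176.38405202   -0.66191686  -88.76791834] [[428.6037256    0.         276.89805646]
 [  0.         428.6037256  211.74203441]
 [  0.           0.           1.        ]] [-0.01967677  0.          0.          0.          0.        ]
wrist [ 236.54782131 -554.81804445  373.44368883] [ 1.64486158e+02  5.67108861e-02 -7.34590682e+01] [[309.88905801   0.         274.56480359]
 [  0.         309.88905801 202.31396373]
 [  0.           0.           1.        ]] [0.0053243 0.        0.        0.        0.       ]
```

View pics/scene0.png

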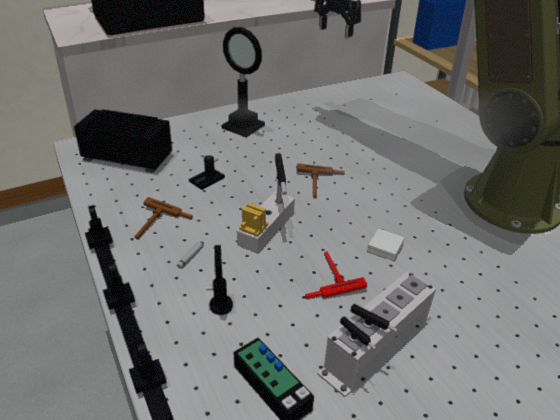

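View pics/top0.png

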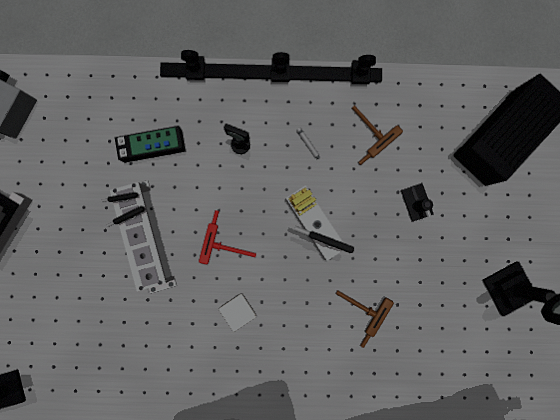

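View pics/wrist0.png

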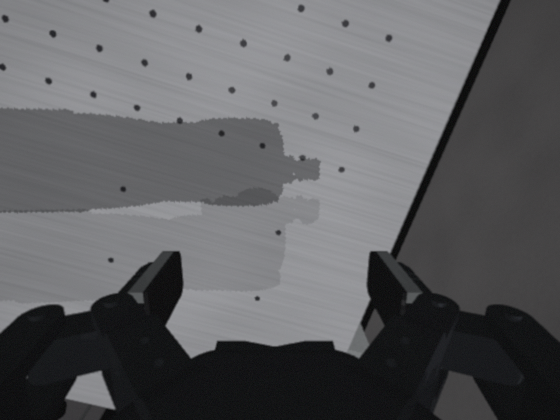

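```bash
python3 -c "
from h import *
im=load('top0.png');c=im['color'][:,:,::-1]
def crop(c,x0,x1,y0,y1,f,n):
    k=cv2.resize(c[y0:y1,x0:x1],None,fx=f,fy=f,interpolation=cv2.INTER_CUBIC); k=np.clip(k*1.4,0,255).astype('uint8');cv2.imwrite('pics/'+n,k)
a=crop(c,90,190,170,300,4.5,'t_stand.png')
crop(c,270,370,175,275,6,'t_rail.png')
c=load('scene0.png')['color'][:,:,::-1]
crop(c,310,440,265,395,4.5,'s_stand.png')
crop(c,225,315,145,255,5,'s_rail.png')
for uv in [(318,225),(302,198),(142,256),(148,276),(122,197)]: print(uv,onz(im,uv,85))
"
```

```text
(318, 225) [ 568.9958531  -161.37949866   85.        ]
(302, 198) [ 623.10272626 -128.0076522    85.        ]
(142, 256) [498.9427343  191.33719967  85.        ]
(148, 276) [459.33204046 177.73238954  85.        ]
(122, 197) [616.96068725 236.73635842  85.        ]
```

View pics/t_stand.png

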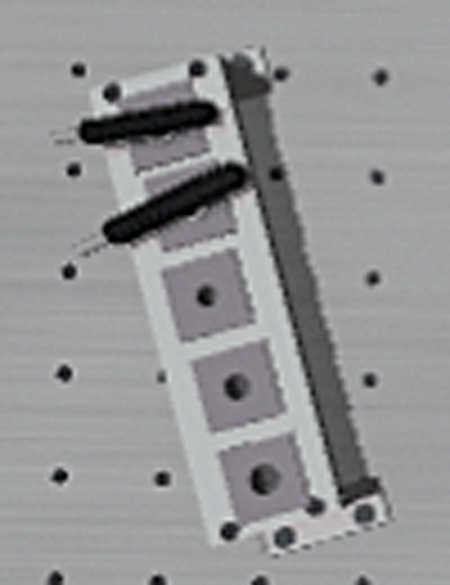

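View pics/t_rail.png

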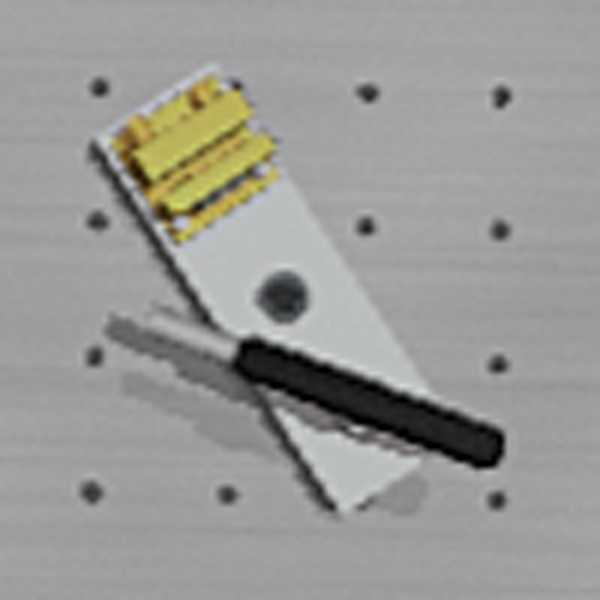

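View pics/s_stand.png

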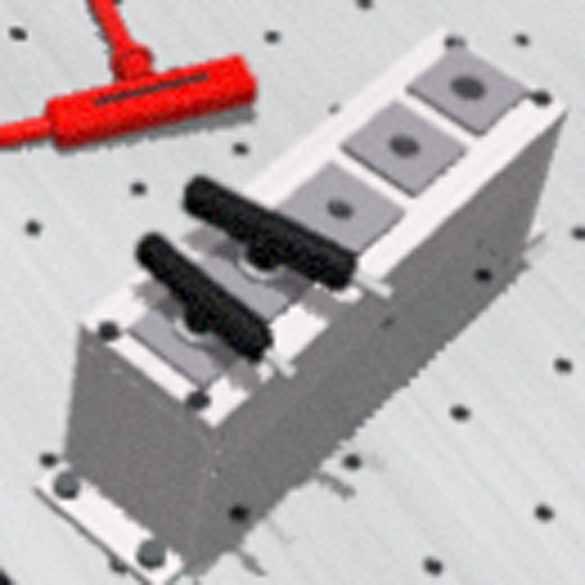

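View pics/s_rail.png

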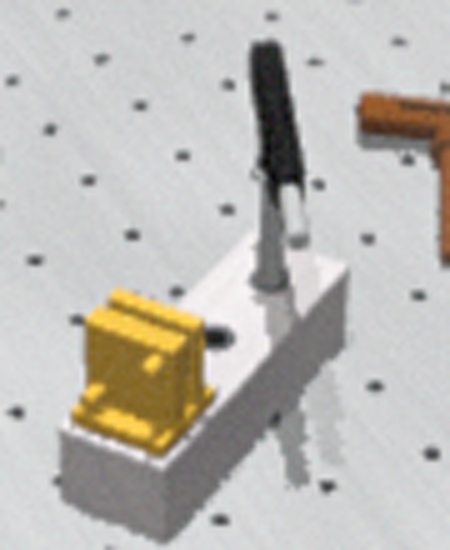

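```bash
python3 -c "
from h import *
im=load('top0.png');s=load('scene0.png')
f=lambda x,y:(270+x/6,175+y/6)
g=lambda x,y:(225+x/5,145+y/5)
A=f(243,352);B=f(500,450)
print(onz(im,A,136),onz(im,B,144))
# scene: handle top: far end top (268,45); near end (288,178)
print(tri([(im,A),(s,g(290,180))]),tri([(im,B),(s,g(267,48))]))
print('socket', onz(s,g(268,284),40))
fs=lambda x,y:(90+x/4.5,170+y/4.5); gs=lambda x,y:(310+x/4.5,265+y/4.5)
for a,b in [((206,295),(340,209)),((236,387),(404,146)),((264,480),(469,88))]:
  print(tri([(im,fs(*a)),(s,gs(*b))]),onz(im,fs(*a),88))
"
```

```text
[ 550.44569315 -141.90798663  136.        ] [ 521.36678412 -222.38647846  144.        ]
(array([ 550.69791976, -142.52323547,  130.27745681]), [np.float64(0.20010260685394424), np.float64(0.20010260685411776)]) (array([ 521.18446995, -223.14756495,  139.72225755]), [np.float64(0.10269464094819857), np.float64(0.10269464094806874)])
socket [ 534.0277898 -191.2129456   40.       ]
(array([539.9507225 , 204.13190533,  88.68651891]), [np.float64(0.37565291126364647), np.float64(0.37565291126357764)]) [539.64429716 204.57662571  88.        ]
(array([499.68684933, 189.04071466,  88.25110571]), [np.float64(0.7014361250392029), np.float64(0.7014361250391199)]) [499.10167436 189.54622821  88.        ]
(array([458.73250745, 175.21584721,  87.83660889]), [np.float64(0.5258277543146731), np.float64(0.5258277543146523)]) [458.31675592 175.49657585  88.        ]
```

```bash
python3 -m pendant '1 40 -23.5 -3 0 0 0;1 40 -23.5 -3 0 0 0;1 40 -23.5 -3 0 0 0;1 40 -23.5 -3 0 0 0;1 40 -23.5 -3 0 0 0;1 40 -23.5 -3 0 0 0;1 40 -23.5 -3 0 0 0;1 40 -23.5 -3 0 0 0;1 40 -23.5 -3 0 0 0;1 40 -23.5 -3 0 0 0'; python3 -m pendant '1 31 -17.7 0 0 0 0;1 31 -17.7 0 0 0 0;1 0 0 0 0 0 -0.1332;1 0 0 0 0 0 -0.1332;1 0 0 0 0 0 -0.1332;1 0 0 0 0 0 -0.1332;1 0 0 0 0 0 -0.1332;1 0 0 0 0 0 -0.1332;1 0 0 0 0 0 -0.1332;1 0 0 0 0 0 0'
python3 -c "
from h import *
im=snap('wrist','w1.png');print(im['xyz'],im['orientation'],state()['tcp_pos'],state()['orientation'])"
```

```text
t: 1.15
tcp_pos: [488.5, -233.8, 261.3]
orientation: [180.0, 0.0, 16.6]
wrist_force: [0.6, -1.2, -0.8]
opening: 85.8
t: 2.15
tcp_pos: [536.7, -183.7, 261.0]
orientation: [-180.0, -0.0, 70.0]
wrist_force: [-0.4, 0.4, 1.1]
opening: 85.7
[ 560.24377106 -119.65217167  403.91187876] [ 1.64465202e+02  2.69509645e-02 -2.00162712e+01] [ 536.7558865  -183.77549839  261.04198063] [-1.79969582e+02 -5.18918851e-04  6.98668857e+01]
```

View pics/w1.png

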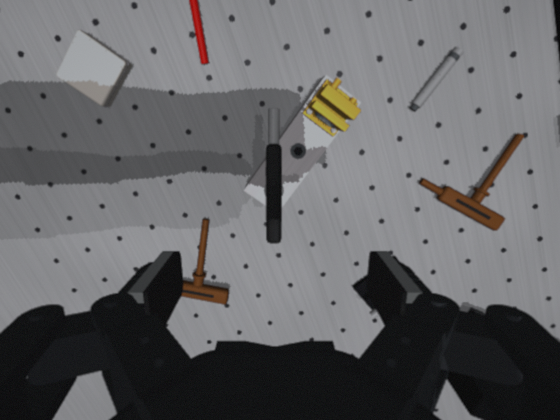

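```bash
python3 -c "
from h import *
im=load('w1.png');c=im['color'][:,:,::-1]
k=cv2.resize(c[95:255,215:335],None,fx=4,fy=4,interpolation=cv2.INTER_CUBIC);cv2.imwrite('pics/w1c.png',np.clip(k*1.5,0,255).astype('uint8'))
g=cv2.cvtColor(c,cv2.COLOR_BGR2GRAY)
m=(g<40).astype('uint8');m[:100]=0;m[250:]=0;m[:,:240]=0;m[:,310:]=0
n,l,s,ce=cv2.connectedComponentsWithStats(m)
for i in range(1,n):
  if s[i,4]>100: print(s[i],ce[i]); print(cv2.minAreaRect(np.argwhere(l==i)[:,::-1].astype('float32')))
for r in range(140,246,6): 
  x=np.where(m[r]>0)[0]; print(r,x.min() if len(x) else 0,x.max() if len(x) else 0)
"
```

```text
[ 266  144   15   98 1362] [273.26945668 191.78634361]
((273.0, 192.5), (97.0, 14.0), 90.0)
140 0 0
146 267 279
152 266 301
158 266 280
164 267 280
170 266 280
176 267 280
182 267 280
188 266 280
194 267 280
200 267 280
206 267 280
212 267 280
218 267 280
224 266 279
230 267 279
236 267 279
242 0 0
```

View pics/w1c.png

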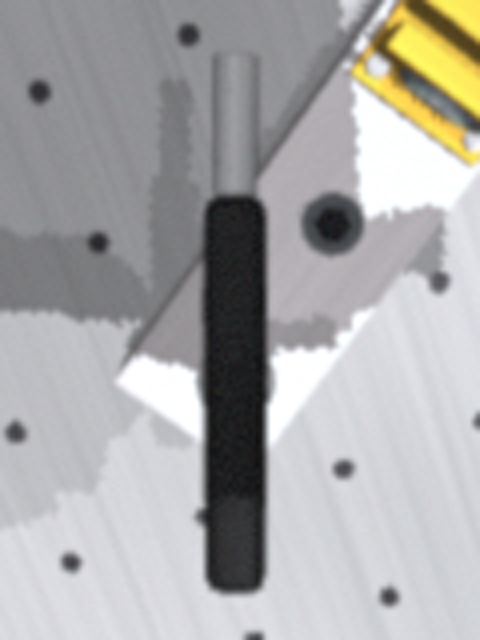

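```bash
python3 -c "
from h import *
w=load('w1.png');im=load('top0.png');s=load('scene0.png')
f=lambda x,y:(270+x/6-.4,175+y/6-.4)
g=lambda x,y:(225+x/5-.4,145+y/5-.4)
A=f(243,352);B=f(500,450)
print(tri([(w,(273.2,241.5)),(im,B)]),tri([(w,(273.2,145.5)),(im,A)]))
print(tri([(w,(273.2,241.5)),(im,B),(s,g(267,48))]),tri([(w,(273.2,145.5)),(im,A),(s,g(290,180))]))
a=onz(w,(273.2,145.5),130);b=onz(w,(273.2,241.5),139)
print(a,b,b-a,np.degrees(np.arctan2(*(a-b)[[1,0]])))
# scene collar/blade
import cv2
"
```

```text
(array([ 521.95134136, -221.38103307,  144.71491572]), [np.float64(0.19598982378426372), np.float64(0.195989823784501)]) (array([ 551.04736197, -140.94797119,  142.55428324]), [np.float64(0.3964816014173001), np.float64(0.39648160141721067)])
(array([ 521.89901281, -222.41766798,  141.38065168]), [np.float64(0.6101968708095433), np.float64(0.32752045046135214), np.float64(0.4802313516487126)]) (array([ 551.26430173, -142.06109354,  131.68125781]), [np.float64(0.6721353625022559), np.float64(0.5419209838480924), np.float64(0.7480504722234635)])
[ 550.55743092 -142.38519812  130.        ] [ 520.94045335 -223.51134651  139.        ] [-29.61697757 -81.12614839   9.        ] 69.94422008688174
```

```bash
cat >> h.py <<'E'
def to(target,rpy=None):
    s=state();Rc=R.from_euler('xyz',s['orientation'],degrees=True)
    Rt=Rc if rpy is None else R.from_euler('xyz',rpy,degrees=True)
    d=np.array(target)-s['tcp_pos']
    print('rotvec(tool)',np.round((Rc.inv()*Rt).as_rotvec(),4),'shift old frame',np.round(Rc.inv().apply(d),1),'shift new frame',np.round(Rt.inv().apply(d),1))
E
python3 -c "
from h import *
Rt=R.from_euler('xyz',[180,0,69.94],degrees=True)*R.from_rotvec([0,-0.087,0])
print(Rt.as_matrix()[:,2])
to([535.4,-184.9,111],Rt.as_euler('xyz',degrees=True))"
```

```text
[-0.02980372 -0.081619   -0.99621789]
rotvec(tool) [-0.0006 -0.087  -0.0013] shift old frame [ -1.5  -0.8 150. ] shift new frame [ 11.5  -0.9 149.6]
```

```bash
python3 -m pendant '1 0 0 0 0 -0.087 0;1 11.5 -0.9 0 0 0 0;1 0 0 25 0 0 0;1 0 0 25 0 0 0;1 0 0 25 0 0 0;1 0 0 25 0 0 0;1 0 0 20 0 0 0;1 0 0 15 0 0 0;1 0 0 14.6 0 0 0;1 0 0 0 0 0 0'
python3 -c "
from h import *
im=snap('wrist','w2.png');im=snap('scene','s2.png')
k=cv2.resize(im['color'][120:260,210:350,::-1],None,fx=4,fy=4,interpolation=cv2.INTER_CUBIC);cv2.imwrite('pics/s2c.png',k);print(state()['tcp_pos'])"
```

```text
t: 3.2
tcp_pos: [534.0, -183.9, 109.1]
orientation: [-179.8, 4.9, 70.0]
wrist_force: [-0.3, 0.6, -0.3]
opening: 85.6
[ 535.49799327 -184.52545283  111.34343157]
```

View pics/w2.png

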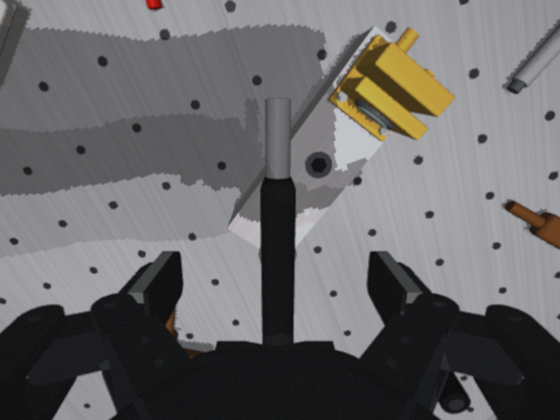

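View pics/s2c.png

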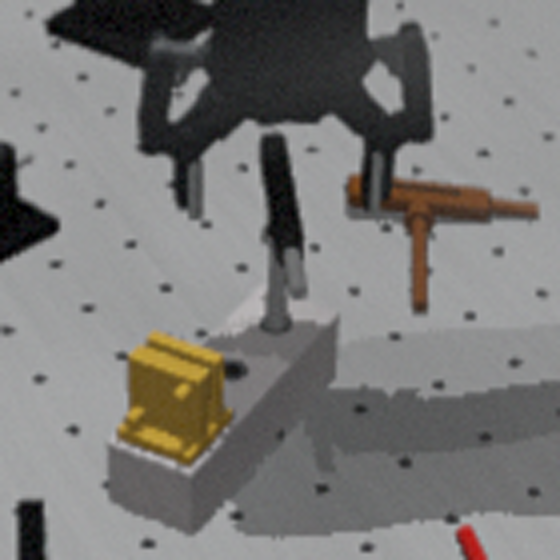

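```bash
python3 -m pendant '-1 0 0 0 0 0 0;-1 0 0 0 0 0 0;-1 0 0 0 0 0 0;-1 0 0 0 0 0 0;-1 0 0 0 0 0 0;-1 0 0 0 0 0 0;-1 0 0 0 0 0 0;-1 0 0 0 0 0 0;-1 0 0 0 0 0 0;-1 0 0 0 0 0 0'
python3 -c "
from h import *
im=snap('wrist','w3.png')
for i in range(4): s=state();print(s['opening'],s['wrist_force'],s['moment'],s['tcp_pos'],s['orientation'])"
```

```text
t: 4.3
tcp_pos: [535.6, -184.9, 111.5]
orientation: [180.0, 5.0, 70.0]
wrist_force: [-0.9, 0.9, 5.1]
opening: 13.0
12.920228916421845 [-1.82485344  0.07647921  5.4133331 ] [ 0.29372213  0.45179162 -0.07811275] [ 535.60761694 -184.97348769  111.48068374] [179.98909422   4.97954616  70.02577395]
12.920228916421845 [-1.82485344  0.07647921  5.4133331 ] [ 0.29372213  0.45179162 -0.07811275] [ 535.60761694 -184.97348769  111.48068374] [179.98909422   4.97954616  70.02577395]
12.920228916421845 [-1.82485344  0.07647921  5.4133331 ] [ 0.29372213  0.45179162 -0.07811275] [ 535.60761694 -184.97348769  111.48068374] [179.98909422   4.97954616  70.02577395]
12.920228916421845 [-1.82485344  0.07647921  5.4133331 ] [ 0.29372213  0.45179162 -0.07811275] [ 535.60761694 -184.97348769  111.48068374] [179.98909422   4.97954616  70.02577395]
```

View pics/w3.png

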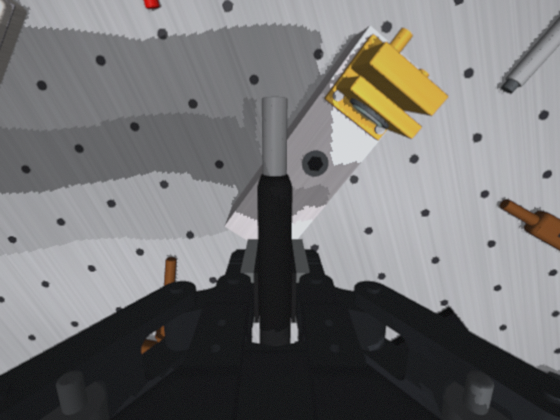

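```bash
python3 -m pendant '-1 -0.4 0 -5 0 0 0;-1 -0.9 0 -10 0 0 0;-1 -0.9 0 -10 0 0 0;-1 -1.8 0 -20 0 0 0;-1 -1.8 0 -20 0 0 0;-1 -1.8 0 -20 0 0 0;-1 -1.8 0 -20 0 0 0;-1 -1.8 0 -20 0 0 0;-1 0 0 0 0 0.0435 0;-1 0 0 0 0 0.0435 0'
python3 -c "
from h import *
im=snap('wrist','w4.png');im=snap('scene','s4.png')
k=cv2.resize(im['color'][80:260,180:360,::-1],None,fx=3.2,fy=3.2,interpolation=cv2.INTER_CUBIC);cv2.imwrite('pics/s4c.png',k);
s=state();print(s['opening'],s['wrist_force'],s['moment'],s['tcp_pos'],s['orientation'])"
```

```text
t: 5.35
tcp_pos: [536.1, -185.2, 238.7]
orientation: [179.9, -0.1, 70.1]
wrist_force: [-0.4, 0.3, -2.2]
opening: 12.9
13.163215038033277 [-0.0490935  -0.53615302 -2.63940427] [-0.05143459  0.0214921   0.02610258] [ 535.19517711 -186.31882488  237.80245374] [1.79941914e+02 2.21663116e-02 6.99325926e+01]
```

View pics/w4.png

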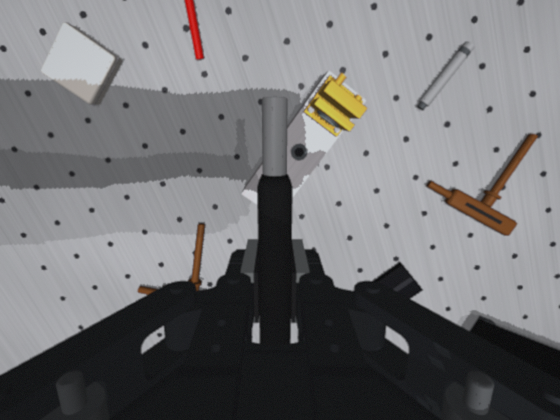

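View pics/s4c.png

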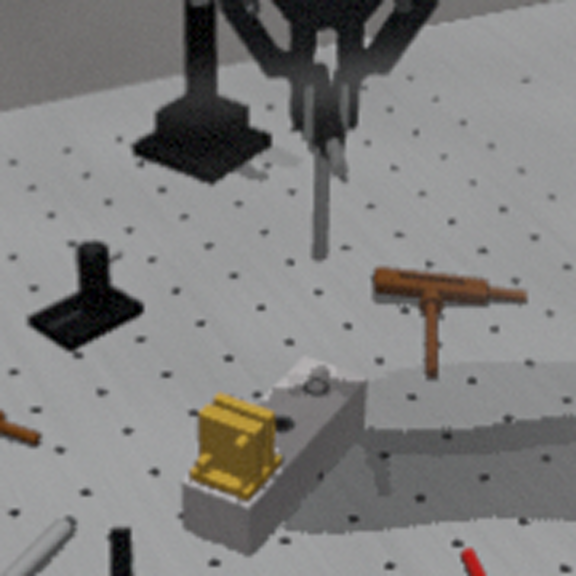

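```bash
python3 -m pendant '-1 15 -6 0 0 0 0;-1 30 -12.5 0 0 0 0;-1 35 -14.5 0 0 0 0;-1 35 -14.5 0 0 0 0;-1 35 -14.5 0 0 0 0;-1 35 -14.5 0 0 0 0;-1 35 -14.5 0 0 0 0;-1 35 -14.5 0 0 0 0;-1 20 -8 0 0 0 0;-1 10 -3 0 0 0 0'
python3 -m pendant '-1 0 0 0 0 0 -0.08;-1 0 0 0 0 0 -0.13;-1 0 0 0 0 0 -0.13;-1 0 0 0 0 0 -0.13;-1 0 0 0 0 0 -0.13;-1 0 0 0 0 0 -0.08;-1 0 0 0 0 0 0;-1 0 0 0 0 0 0;-1 0 0 0 0 0 0;-1 0 0 0 0 0 0'
python3 -c "
from h import *
im=snap('wrist','w5.png')
k=cv2.resize(im['color'][50:250,180:380,::-1],None,fx=3,fy=3,interpolation=cv2.INTER_CUBIC);cv2.imwrite('pics/w5c.png',k)
s=state();print(s['opening'],s['wrist_force'],s['moment'],s['tcp_pos'],s['orientation'])"
```

```text
t: 6.45
tcp_pos: [522.3, 125.2, 236.8]
orientation: [-180.0, 0.0, 70.2]
wrist_force: [-1.1, -0.0, -2.7]
opening: 13.2
t: 7.45
tcp_pos: [523.3, 122.4, 236.8]
orientation: [-180.0, 0.0, 108.9]
wrist_force: [-0.4, 0.3, -1.2]
opening: 13.1
13.092439201294518 [-0.11628488 -0.05730687 -1.59968382] [-0.01741541 -0.01760695  0.017017  ] [523.27729137 122.37599809 236.76982827] [-1.79996603e+02  4.66871511e-03  1.08949786e+02]
```

View pics/w5.png

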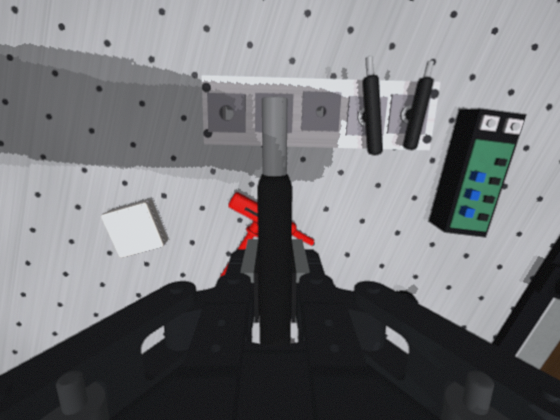

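```bash
python3 -m pendant '-1 0 10 0 0 0 0;-1 0 15 0 0 0 0;-1 0 10 0 0 0 0;-1 0 0 0 0 0 0;-1 0 0 0 0 0 0;-1 0 0 0 0 0 0;-1 0 0 0 0 0 0;-1 0 0 0 0 0 0;-1 0 0 0 0 0 0;-1 0 0 0 0 0 0'
python3 -c "
from h import *
im=snap('wrist','w6.png')"
python3 -m pendant '-1 0 -10 0 0 0 0;-1 0 -20 0 0 0 0;-1 0 -20 0 0 0 0;-1 0 -15 0 0 0 0;-1 0 -5 0 0 0 0;-1 0 0 0 0 0 0;-1 0 0 0 0 0 0;-1 0 0 0 0 0 0;-1 0 0 0 0 0 0;-1 0 0 0 0 0 0'
python3 -c "
from h import *
im=snap('wrist','w7.png')
a=load('w6.png')['color'][60:170,180:380,::-1];b=im['color'][60:170,180:380,::-1]
k=cv2.resize(np.vstack([a,b]),None,fx=2.7*1.35,fy=2.7,interpolation=cv2.INTER_CUBIC)
k=cv2.resize(np.vstack([a,b]),None,fx=2.7,fy=2.7,interpolation=cv2.INTER_CUBIC);cv2.imwrite('pics/w67.png',np.clip(k*1.6,0,255))
"
```

```text
t: 8.5
tcp_pos: [556.3, 133.7, 236.9]
orientation: [180.0, 0.0, 109.0]
wrist_force: [0.2, 0.3, -2.1]
opening: 12.5
t: 9.55
tcp_pos: [490.5, 111.1, 236.6]
orientation: [-180.0, -0.0, 109.0]
wrist_force: [0.1, -0.5, -1.4]
opening: 13.2[ WARN:0@2.000] global loadsave.cpp:1063 imwrite_ Unsupported depth image for selected encoder is fallbacked to CV_8U.
```

View pics/w67.png

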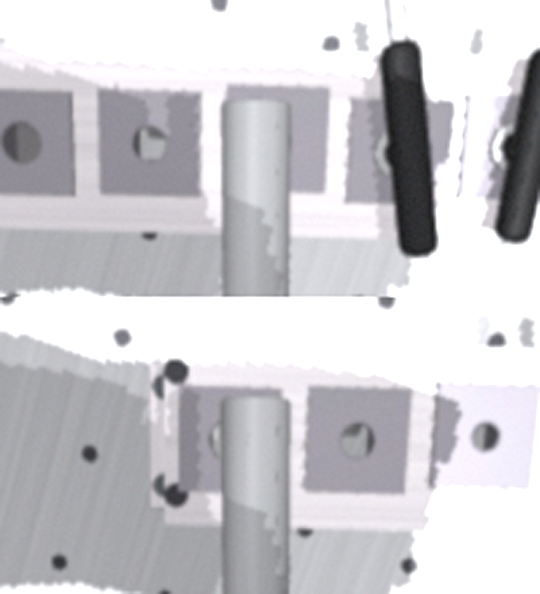

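```bash
python3 -c "
from h import *
o=[]
for fn,(u,v) in [('w6.png',(235.5,113)),('w7.png',(312.5,113))]:
    c=load(fn)['color'][:,:,::-1]; u0,v0=int(u)-20,int(v)-20
    k=cv2.resize(c[v0:v0+40,u0:u0+40],None,fx=10,fy=10,interpolation=cv2.INTER_NEAREST);o.append(np.clip(k*1.6,0,255).astype('uint8'));print(u0,v0)
cv2.imwrite('pics/z.png',np.hstack(o))"
```

```text
215 93
292 93
```

View pics/z.png

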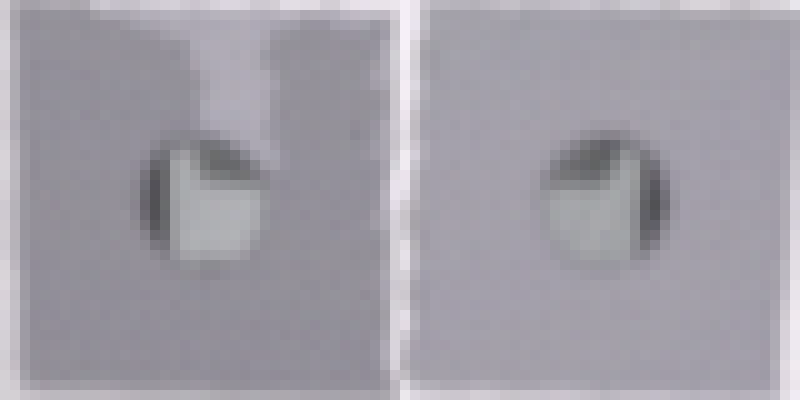

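```bash
python3 -c "
from h import *
a=load('w6.png');b=load('w7.png');t=load('top0.png')
pa=(234.8,112.2);pb=(311.65,112.3)
print(tri([(a,pa),(b,pb)]),onz(a,pa,88),onz(b,pb,88))
# holes 2/4 for reference, crops scaled 2.7
print('h4',onz(a,(180+22/2.7-.4,60+142/2.7-.4),88)); print('h2',onz(b,(180+485/2.7-.4,60+140/2.7-.4),88))
# handle far end and side-blade end col in wrist, both in tool frame
s=state();Rc=R.from_euler('xyz',s['orientation'],degrees=True)
im=b
for uv in [(274.5,177)]:
  for dz in (24,29): print(dz,Rc.inv().apply(onz(im,uv,s['tcp_pos'][2]+dz)-s['tcp_pos']))
"
```

```text
(array([499.41503496, 189.74094484,  87.00322075]), [np.float64(0.06786663782999569), np.float64(0.06786663782993135)]) [499.51298594 189.8339129   88.        ] [499.33273235 189.62886733  88.        ]
h4 [459.31360083 176.03247776  88.        ]
h2 [539.66278826 204.20928906  88.        ]
24 [ 45.22183773   0.50786072 -23.99866231]
29 [ 46.18133962   0.51102807 -28.99863219]
```

```bash
python3 -c "
from h import *
c=load('w7.png')['color'][:,:,::-1]
k=cv2.resize(c[80:250,220:330],None,fx=3.5,fy=3.5,interpolation=cv2.INTER_CUBIC)
s=snap('scene','s7.png');print(state()['tcp_pos'],proj(s,state()['tcp_pos']-[0,0,89]))
u,v=map(int,proj(s,state()['tcp_pos']-[0,0,60]));q=cv2.resize(s['color'][v-50:v+50,u-50:u+50,::-1],(595,595),interpolation=cv2.INTER_CUBIC);print(u-50,v-50)
cv2.imwrite('pics/z2.png',np.clip(k*1.8,0,255).astype('uint8'));cv2.imwrite('pics/z3.png',q)
"
```

```text
[490.37365024 111.06037562 236.62393894] [382.81395997 241.08569785]
335 177
```

View pics/z2.png

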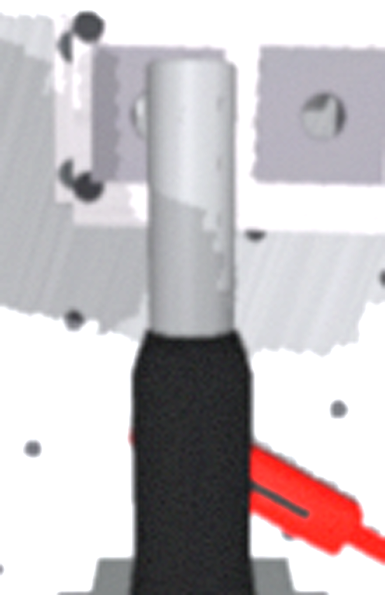

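View pics/z3.png

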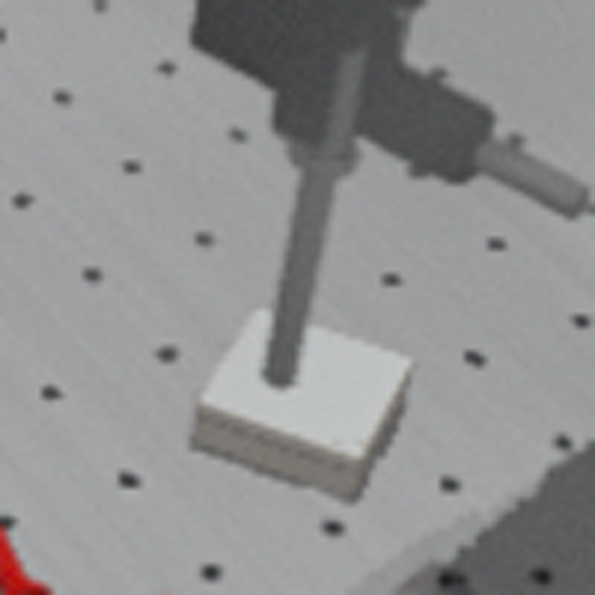

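```bash
python3 -c "
from h import *
s=load('s7.png');T=state()['tcp_pos']
for z in (89,60,30,9,7,5): print(z,(proj(s,T-[0,0,z])-[335,177]+.4)*5.95)
for e in np.eye(3)[:2]: print(proj(s,T-[0,0,89]+5*e)-proj(s,T-[0,0,89]))
g=cv2.cvtColor(s['color'],cv2.COLOR_RGB2GRAY)
for v in range(205,243,3): print(v,g[v,375:400])
"
```

```text
89 [286.87306181 383.68990222]
60 [301.80229225 305.29503726]
30 [317.78442469 220.79604932]
9 [329.3081481  159.49282265]
7 [330.42038644 153.55908613]
5 [331.53521271 147.60853372]
[-2.40795661  0.8257686 ]
[1.71844533 1.7526225 ]
205 [159 157 159 158 160 161 158 156 156 145 122 101 101 104 107 106 109 106
 105 128 151 155 157 157 159]
208 [159 162 160 157 157 156 159 159 159 145 116  99 104 103 105 107 140 155
 160 159 156 156 155 157 157]
211 [158 158 158 160 160 160 159 158 157 136 101 102 104 106 107 124 152 157
 157 158 157 156 159 157 155]
214 [159 159 160 158 158 158 159 158 141 108 101  99 103 105 112 144 158 159
 158 158 158 156 156 157 157]
217 [158 156 160 158 158 160 158 152 125  97 101 101 102 102 128 150 157 157
 157 159 156 157 157 157 159]
220 [158 157 158 157 157 159 157 140 105  97 103 104 100 117 147 158 159 158
 156 158 158 156 157 157 157]
223 [160 158 157 159 158 160 151 121 101  99 100 101 110 142 155 159 160 159
 159 157 157 157 157 157 120]
226 [159 159 159 159 159 159 136  94  97  98  99 102 125 151 156 158 158 155
 157 156 159 158 161 159 158]
229 [162 160 170 188 186 163 113  94  95  99  97 109 143 159 160 161 162 156
 157 157 156 156 158 158 159]
232 [171 188 189 190 183 148  96  92  95  96 103 162 187 187 183 170 160 161
 160 159 157 158 157 155 158]
235 [190 192 192 192 168 108  91  94  92 100 142 180 192 192 192 192 192 190
 191 193 193 190 190 183 164]
238 [191 189 192 180 145  92  95  92  96 112 167 193 193 191 192 192 192 192
 192 191 193 191 192 191 192]
241 [190 191 192 189 170 121  99  94 107 145 180 191 191 193 192 192 190 192
 192 191 191 192 192 192 194]
```

```bash
python3 -c "
from h import *
s=load('s7.png');s0=load('scene0.png');t=load('top0.png')
k=cv2.resize(s0['color'][270:310,370:430,::-1],None,fx=12,fy=12,interpolation=cv2.INTER_NEAREST);cv2.imwrite('pics/z4.png',k)
for X in [(499.4,189.7,88),(459.3,176,88),(539.7,204.2,88)]: print(proj(s0,X),(proj(s0,X)-[370,270]+.5)*12,(proj(t,X)-[90,170]+.4)*4.5)
"
```

```text
[400.55653646 297.74136995] [372.6784375  338.89643944] [237.48143746 388.1190045 ]
[414.5727912  284.87190951] [540.87349441 184.46291416] [264.75142453 479.54386633]
[385.87744407 311.70386885] [196.52932888 506.44642615] [208.64843707 296.69385315]
```

View pics/z4.png

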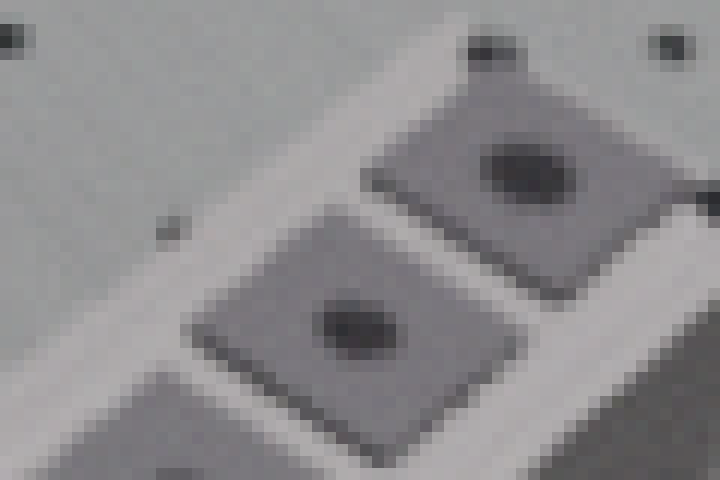

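```bash
python3 -m pendant '-1 7 3.5 0 0 0 0;-1 14 6.7 0 0 0 0;-1 15 7 0 0 0 0;-1 15 7 0 0 0 0;-1 13 6.4 0 0 0 0;-1 7.4 3.5 0 0 0 0;-1 0 0 15 0 0 0;-1 0 0 15 0 0 0;-1 0 0 10 0 0 0;-1 0 0 0 0 0 0'
python3 -m pendant '-1 0 0 5 0 0 0;-1 0 0 4 0 0 0;-1 0 0 0 0 0 0;-1 0 0 0 0 0 0;-1 0 0 0 0 0 0;-1 0 0 0 0 0 0;-1 0 0 0 0 0 0;-1 0 0 0 0 0 0;-1 0 0 0 0 0 0;-1 0 0 0 0 0 0'
python3 -c "
from h import *
s=snap('scene','s8.png');S=state();print(S['tcp_pos'],S['orientation'],S['wrist_force'],S['moment'])
q=cv2.resize(s['color'][240:330,350:450,::-1],None,fx=6,fy=6,interpolation=cv2.INTER_CUBIC);cv2.imwrite('pics/z5.png',np.clip(q*1.5,0,255).astype('uint8'))
t=snap('wrist','w8.png')
"
```

```text
t: 10.65
tcp_pos: [498.1, 189.4, 195.3]
orientation: [-179.8, 0.0, 109.0]
wrist_force: [-0.5, -0.3, -2.0]
opening: 13.1
t: 11.65
tcp_pos: [499.2, 189.6, 187.8]
orientation: [180.0, -0.0, 109.0]
wrist_force: [-0.4, 0.1, -1.5]
opening: 12.9
[499.21658866 189.6272527  187.76023183] [-1.79998982e+02 -1.20542841e-03  1.08987157e+02] [-0.08494569 -0.24407324 -2.00499069] [-0.01102836 -0.05417347 -0.00471421]
```

View pics/z5.png

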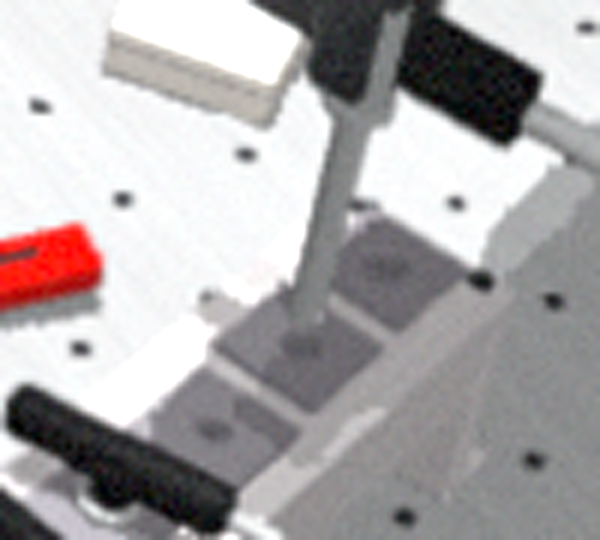

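```bash
python3 -m pendant '-1 0 0 2 0 0 0;-1 0 0 2 0 0 0;-1 0 0 2 0 0 0;-1 0 0 2 0 0 0;-1 0 0 1 0 0 0;-1 0 0 1 0 0 0;-1 0 0 0.5 0 0 0;-1 0 0 0.5 0 0 0;-1 0 0 0 0 0 0;-1 0 0 0 0 0 0'
python3 -m pendant '-1 0 0 0.5 0 0 0;-1 0 0 0.5 0 0 0;-1 0 0 0.5 0 0 0;-1 0 0 0.5 0 0 0;-1 0 0 0.5 0 0 0;-1 0 0 0 0 0 0;-1 0 0 0 0 0 0;-1 0 0 0 0 0 0;-1 0 0 0 0 0 0;-1 0 0 0 0 0 0'

```

```text
t: 12.75
tcp_pos: [499.3, 189.7, 176.8]
orientation: [180.0, -0.0, 109.0]
wrist_force: [-0.4, 1.2, -1.5]
opening: 13.2
t: 13.75
tcp_pos: [499.2, 189.6, 174.2]
orientation: [-180.0, -0.0, 109.0]
wrist_force: [0.3, 0.8, -2.2]
opening: 13.3
```

```bash
python3 -m pendant '-1 0 0 0.5 0 0 0;-1 0 0 0.5 0 0 0;-1 0 0 0.5 0 0 0;-1 0 0 0.5 0 0 0;-1 0 0 0.5 0 0 0;-1 0 0 0.5 0 0 0;-1 0 0 0.5 0 0 0;-1 0 0 0.5 0 0 0;-1 0 0 0 0 0 0;-1 0 0 0 0 0 0'
python3 -c "
from h import *
s=snap('scene','s9.png');S=state();print(S['tcp_pos'],S['orientation'],S['wrist_force'],S['moment'])
q=cv2.resize(s['color'][240:330,350:450,::-1],None,fx=6,fy=6,interpolation=cv2.INTER_CUBIC);cv2.imwrite('pics/z6.png',np.clip(q*1.5,0,255).astype('uint8'))
"
```

```text
t: 14.75
tcp_pos: [499.2, 189.6, 170.2]
orientation: [-180.0, 0.0, 109.0]
wrist_force: [0.3, 0.7, -2.5]
opening: 12.9
[499.20599385 189.62061266 170.20255494] [-1.79996454e+02 -6.73741387e-04  1.08987560e+02] [ 0.21978646  1.37610509 -2.47992318] [ 0.29830715 -0.10460103 -0.01812913]
```

View pics/z6.png

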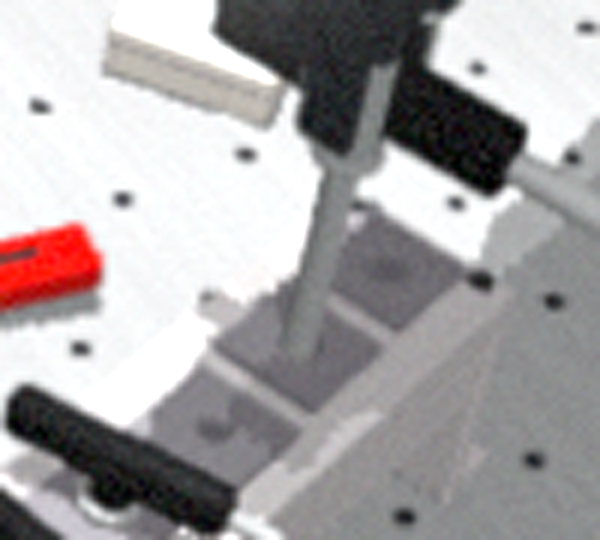

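```bash
python3 -m pendant '-1 0.3 0 1 0 0 0;-1 0.2 0 1 0 0 0;-1 0 0 1 0 0 0;-1 0 0 1 0 0 0;-1 0 0 1 0 0 0;-1 0 0 1 0 0 0;-1 0 0 1 0 0 0;-1 0 0 1 0 0 0;-1 0 0 0 0 0 0;-1 0 0 0 0 0 0'
python3 -c "
from h import *
S=state();print(S['tcp_pos'],S['orientation'],S['wrist_force'],S['moment'])"
```

```text
t: 15.8
tcp_pos: [499.0, 190.1, 162.2]
orientation: [-180.0, 0.0, 109.0]
wrist_force: [-0.2, -0.5, -1.9]
opening: 13.1
[499.03079544 190.05721418 162.22983917] [-1.79993930e+02  2.90185693e-03  1.08987981e+02] [-0.23470243 -0.53962981 -1.85898202] [-0.03819671 -0.00335341  0.04126523]
```

```bash
python3 -m pendant '-1 0 0 1 0 0 0;-1 0 0 1 0 0 0;-1 0 0 1 0 0 0;-1 0 0 1 0 0 0;-1 0 0 1 0 0 0;-1 0 0 1 0 0 0;-1 0 0 1 0 0 0;-1 0 0 1 0 0 0;-1 0 0 1 0 0 0;-1 0 0 1 0 0 0'
python3 -c "
from h import *
S=state();print(S['tcp_pos'],S['orientation'],S['wrist_force'],S['moment'])"
python3 -m pendant '-1 0 0 1 0 0 0;-1 0 0 1 0 0 0;-1 0 0 1 0 0 0;-1 0 0 1 0 0 0;-1 0 0 0 0 0 0;-1 0 0 0 0 0 0;-1 0 0 0 0 0 0;-1 0 0 0 0 0 0;-1 0 0 0 0 0 0;-1 0 0 0 0 0 0'
python3 -c "
from h import *
S=state();print(S['tcp_pos'],S['orientation'],S['wrist_force'],S['moment'])"
```

```text
t: 16.8
tcp_pos: [499.1, 190.1, 152.2]
orientation: [180.0, 0.0, 109.0]
wrist_force: [-0.2, -0.2, -2.1]
opening: 12.8
[499.09400332 190.0900116  152.2101323 ] [1.79996881e+02 1.45971271e-03 1.08988721e+02] [-0.15929312 -0.20530612 -2.12873082] [-0.0094156   0.00089176 -0.01643476]
t: 17.8
tcp_pos: [499.2, 190.1, 148.4]
orientation: [180.0, 0.0, 109.0]
wrist_force: [0.5, -0.7, 0.6]
opening: 12.6
[499.20476013 190.08373275 148.37395015] [1.79983523e+02 9.09420114e-03 1.08987760e+02] [ 0.52757936 -0.69432603  0.59161005] [-0.31974725 -0.18941552 -0.00992357]
```

```bash
python3 -m pendant '-1 0 0 1 0 0 0;-1 0 0 1 0 0 0;-1 0 0 1 0 0 0;-1 0 0 1 0 0 0;-1 0 0 0 0 0 0;-1 0 0 0 0 0 0;-1 0 0 0 0 0 0;-1 0 0 0 0 0 0;-1 0 0 0 0 0 0;-1 0 0 0 0 0 0'
python3 -c "
from h import *
S=state();print(S['tcp_pos'],S['orientation'],S['wrist_force'],S['moment'])"
python3 -m pendant '-1 0 0 1 0 0 0;-1 0 0 1 0 0 0;-1 0 0 1 0 0 0;-1 0 0 1 0 0 0;-1 0 0 1 0 0 0;-1 0 0 1 0 0 0;-1 0 0 0 0 0 0;-1 0 0 0 0 0 0;-1 0 0 0 0 0 0;-1 0 0 0 0 0 0'
python3 -c "
from h import *
S=state();print(S['tcp_pos'],S['orientation'],S['wrist_force'],S['moment'])"
```

```text
t: 18.8
tcp_pos: [499.3, 190.1, 144.3]
orientation: [180.0, 0.0, 109.0]
wrist_force: [1.5, -1.5, 2.7]
opening: 13.0
[499.27795394 190.11825569 144.33473037] [1.79977032e+02 5.68240307e-03 1.08985306e+02] [ 1.46817351 -1.46847881  2.6729488 ] [-0.40812369 -0.57577944 -0.01471992]
t: 19.8
tcp_pos: [498.8, 190.0, 138.0]
orientation: [-180.0, 0.0, 109.0]
wrist_force: [1.5, -1.7, -0.5]
opening: 13.3
[498.80956776 189.97404804 137.95490893] [-1.79963035e+02  1.14693449e-03  1.08984566e+02] [ 1.48535549 -1.72837847 -0.49307528] [-0.51113099 -0.35382814  0.0404376 ]
```

```bash
python3 -m pendant '-1 0 0 1.5 0 0 0;-1 0 0 1.5 0 0 0;-1 0 0 1.5 0 0 0;-1 0 0 1.5 0 0 0;-1 0 0 1.5 0 0 0;-1 0 0 1.5 0 0 0;-1 0 0 1.5 0 0 0;-1 0 0 1.5 0 0 0;-1 0 0 0 0 0 0;-1 0 0 0 0 0 0'
python3 -c "
from h import *
S=state();print(S['tcp_pos'],S['orientation'],S['wrist_force'],S['moment'])
s=snap('scene','s10.png')
q=cv2.resize(s['color'][240:330,350:450,::-1],None,fx=6,fy=6,interpolation=cv2.INTER_CUBIC);cv2.imwrite('pics/z7.png',np.clip(q*1.5,0,255).astype('uint8'))
snap('wrist','w10.png')"
```

```text
t: 20.8
tcp_pos: [499.0, 190.0, 125.9]
orientation: [-180.0, 0.0, 109.0]
wrist_force: [0.8, -2.1, -1.1]
opening: 13.2
[498.9999455  190.03502147 125.94574648] [-1.79983366e+02  3.75609929e-03  1.08985123e+02] [ 0.82129555 -2.09006529 -1.12580712] [-0.46595411 -0.46982967 -0.01877525]
```

View pics/z7.png

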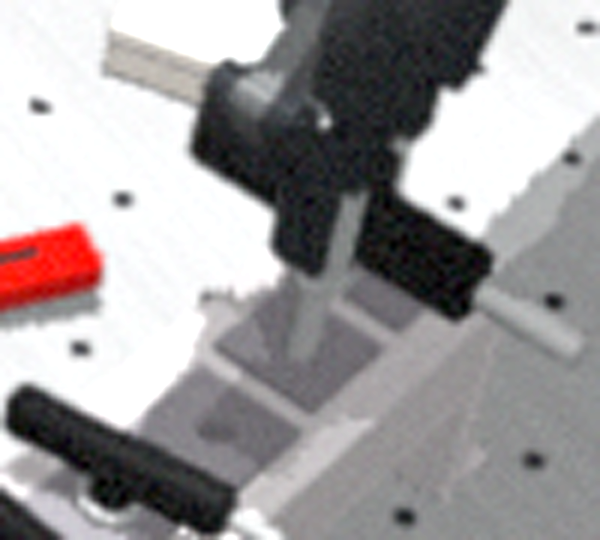

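View pics/w10.png

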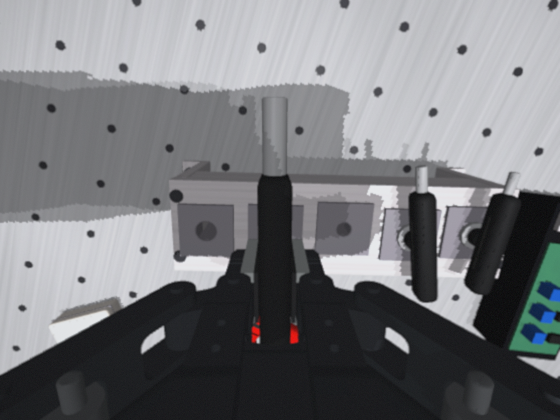

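```bash
python3 -m pendant '-1 0 0 2 0 0 0;-1 0 0 2 0 0 0;-1 0 0 2 0 0 0;-1 0 0 2 0 0 0;-1 0 0 2 0 0 0;-1 0 0 2 0 0 0;-1 0 0 2 0 0 0;-1 0 0 2 0 0 0;-1 0 0 2 0 0 0;-1 0 0 2 0 0 0'
python3 -c "
from h import *
S=state();print(S['tcp_pos'],S['orientation'],S['wrist_force'],S['moment'])"
python3 -m pendant '-1 0 0 1 0 0 0;-1 0 0 1 0 0 0;-1 0 0 1 0 0 0;-1 0 0 1 0 0 0;-1 0 0 0 0 0 0;-1 0 0 0 0 0 0;-1 0 0 0 0 0 0;-1 0 0 0 0 0 0;-1 0 0 0 0 0 0;-1 0 0 0 0 0 0'
python3 -c "
from h import *
S=state();print(S['tcp_pos'],S['orientation'],S['wrist_force'],S['moment'])
s=snap('scene','s11.png')
q=cv2.resize(s['color'][240:330,350:450,::-1],None,fx=6,fy=6,interpolation=cv2.INTER_CUBIC);cv2.imwrite('pics/z8.png',np.clip(q*1.5,0,255).astype('uint8'))
"
```

```text
t: 21.9
tcp_pos: [499.0, 190.0, 106.1]
orientation: [-180.0, 0.0, 109.0]
wrist_force: [-0.1, -2.5, 2.5]
opening: 13.2
[499.03649152 190.04355276 106.06942146] [-1.79994813e+02  5.35517195e-03  1.08987786e+02] [-0.10182007 -2.52601991  2.53631965] [-0.80820239 -0.23020971 -0.03239753]
t: 22.9
tcp_pos: [499.0, 190.1, 102.1]
orientation: [-180.0, 0.0, 109.0]
wrist_force: [1.0, -2.4, -1.9]
opening: 13.1
[498.99768387 190.08351042 102.13261904] [-1.79989184e+02  5.75569022e-04  1.08989112e+02] [ 1.01833728 -2.43234943 -1.87557792] [-0.72084329 -0.49721365  0.02036455]
```

View pics/z8.png

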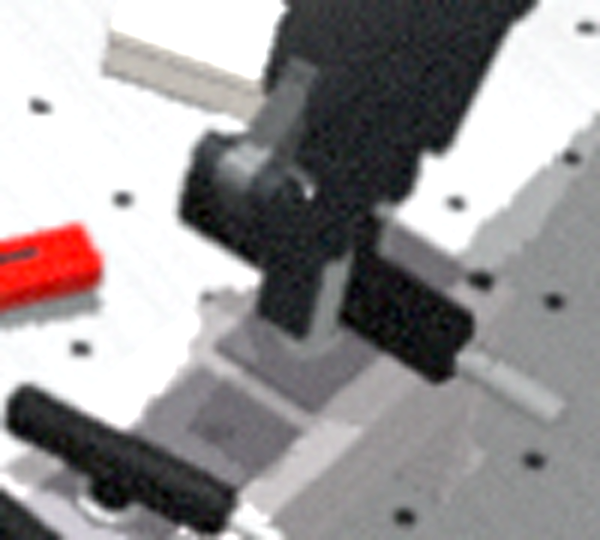

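```bash
python3 -m pendant '-1 0 0 0.5 0 0 0;-1 0 0 0.5 0 0 0;-1 0 0 0.5 0 0 0;-1 0 0 0.5 0 0 0;-1 0 0 0.5 0 0 0;-1 0 0 0.5 0 0 0;-1 0 0 0 0 0 0;-1 0 0 0 0 0 0;-1 0 0 0 0 0 0;-1 0 0 0 0 0 0'
python3 -m pendant '-1 0 0 0.3 0 0 0;-1 0 0 0.3 0 0 0;-1 0 0 0.3 0 0 0;-1 0 0 0.3 0 0 0;-1 0 0 0.3 0 0 0;-1 0 0 0 0 0 0;-1 0 0 0 0 0 0;-1 0 0 0 0 0 0;-1 0 0 0 0 0 0;-1 0 0 0 0 0 0'

```

```text
t: 23.95
tcp_pos: [499.2, 190.1, 99.2]
orientation: [180.0, 0.0, 109.0]
wrist_force: [1.9, -3.2, 1.1]
opening: 13.4
t: 24.95
tcp_pos: [499.1, 190.1, 98.0]
orientation: [180.0, -0.0, 109.0]
wrist_force: [0.2, -2.2, 5.9]
opening: 12.9
```

```bash
python3 -m pendant '-1 0 0 0.2 0 0 0;-1 0 0 0.2 0 0 0;-1 0 0 0 0 0 0;-1 0 0 0 0 0 0;-1 0 0 0 0 0 0;-1 0 0 0 0 0 0;-1 0 0 0 0 0 0;-1 0 0 0 0 0 0;-1 0 0 0 0 0 0;-1 0 0 0 0 0 0'
python3 -c "
from h import *
S=state();print(S['tcp_pos'],S['orientation'],S['wrist_force'],S['moment'])
s=snap('scene','s12.png')
q=cv2.resize(s['color'][240:330,350:450,::-1],None,fx=6,fy=6,interpolation=cv2.INTER_CUBIC);cv2.imwrite('pics/z9.png',np.clip(q*1.5,0,255).astype('uint8'))
"
```

```text
t: 25.95
tcp_pos: [499.1, 190.2, 97.9]
orientation: [180.0, -0.0, 109.0]
wrist_force: [-0.9, -3.1, 8.9]
opening: 13.2
[499.12353279 190.16512271  97.93095552] [ 1.79978116e+02 -7.47316564e-03  1.08989245e+02] [-0.90307444 -3.0921052   8.8526868 ] [-0.88007961  0.11689887  0.02427588]
```

View pics/z9.png

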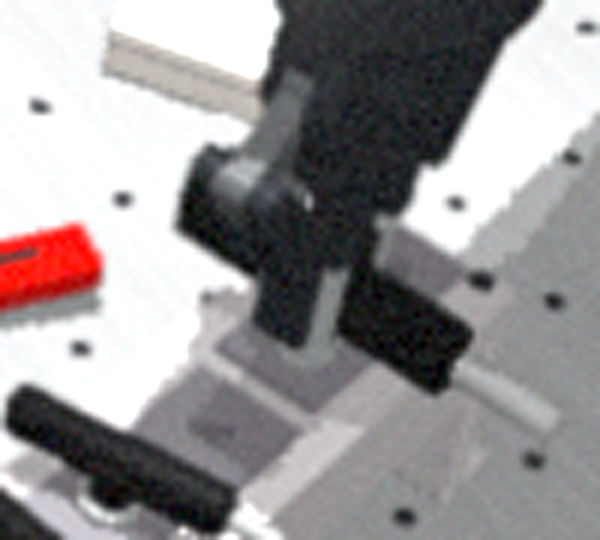

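```bash
python3 -m pendant '-1 0 0 0.3 0 0 0;-1 0 0 0.3 0 0 0;-1 0 0 0.3 0 0 0;-1 0 0 0.3 0 0 0;-1 0 0 0 0 0 0;-1 0 0 0 0 0 0;-1 0 0 0 0 0 0;-1 0 0 0 0 0 0;-1 0 0 0 0 0 0;-1 0 0 0 0 0 0'
python3 -c "
from h import *
S=state();print(S['tcp_pos'],S['orientation'],S['wrist_force'],S['moment'])"
```

```text
t: 27.0
tcp_pos: [499.8, 190.5, 97.8]
orientation: [179.9, -0.0, 109.0]
wrist_force: [-2.4, -4.4, 15.1]
opening: 13.1
[499.84590728 190.47660532  97.81325697] [ 1.79875675e+02 -1.56508201e-02  1.08990902e+02] [-2.38406839 -4.37878733 15.08820285] [-0.94443174  0.4140122  -0.01100002]
```

```bash
python3 -m pendant '-1 0 0 -0.4 0 0 0;-1 0 0 -0.4 0 0 0;-0.4 0 0 0 0 0 0;-0.4 0 0 0 0 0 0;-0.4 0 0 0 0 0 0;-0.4 0 0 0 0 0 0;-0.4 0 0 0 0 0 0;-0.4 0 0 0 0 0 0;-0.4 0 0 0 0 0 0;-0.4 0 0 0 0 0 0'
python3 -c "
from h import *
S=state();print(S['tcp_pos'],S['orientation'],S['wrist_force'],S['moment'])
s=snap('scene','s13.png')
q=cv2.resize(s['color'][240:330,350:450,::-1],None,fx=6,fy=6,interpolation=cv2.INTER_CUBIC);cv2.imwrite('pics/z10.png',np.clip(q*1.5,0,255).astype('uint8'))
snap('wrist','w13.png')"
```

```text
t: 28.0
tcp_pos: [499.1, 190.1, 97.0]
orientation: [180.0, -0.0, 109.0]
wrist_force: [0.0, -0.5, 0.9]
opening: 25.9
[499.06889613 190.10525323  96.96426638] [ 1.79999274e+02 -3.77003016e-03  1.08985033e+02] [ 0.01124731 -0.48713892  0.86170439] [-0.04342054 -0.07085402  0.01901681]
```

View pics/z10.png

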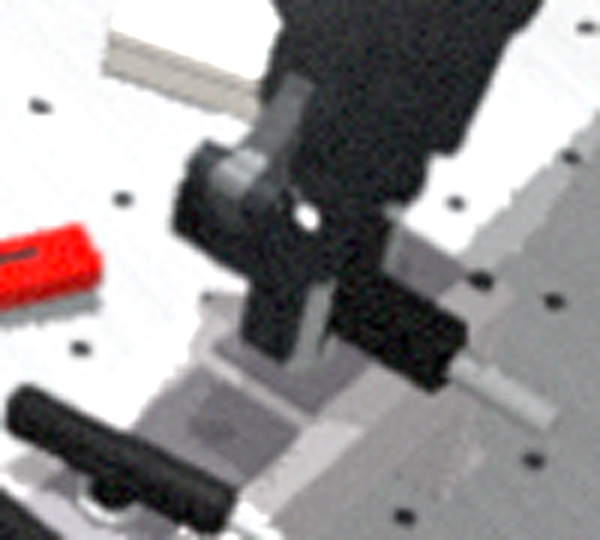

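View pics/w13.png

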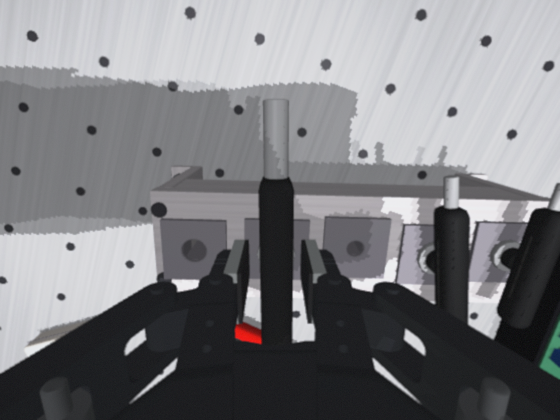

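```bash
python3 -m pendant '-0.4 0 0 -2 0 0 0;-0.4 0 0 -5 0 0 0;-0.4 0 0 -10 0 0 0;-0.4 0 0 -20 0 0 0;-0.4 0 0 -25 0 0 0;-0.4 0 0 -25 0 0 0;-0.4 0 0 -25 0 0 0;-0.4 0 0 -20 0 0 0;-0.4 0 0 0 0 0 0;-0.4 0 0 0 0 0 0'
python3 -m pendant '-0.4 -10 0 0 0 0 0;-0.4 -20 0 0 0 0 0;-0.4 -20 0 0 0 0 0;-0.4 -20 0 0 0 0 0;-0.4 0 0 0 0 0 0;-0.4 0 0 0 0 0 0;-0.4 0 0 0 0 0 0;-0.4 0 0 0 0 0 0;-0.4 0 0 0 0 0 0;-0.4 0 0 0 0 0 0'
python3 -c "
from h import *
S=state();print(S['tcp_pos'],S['wrist_force'],S['moment'])
s=snap('scene','s14.png')
q=cv2.resize(s['color'][240:350,330:450,::-1],None,fx=5,fy=5,interpolation=cv2.INTER_CUBIC);cv2.imwrite('pics/z11.png',np.clip(q*1.5,0,255).astype('uint8'))
snap('wrist','w14.png');snap('top','t14.png')"
```

```text
t: 29.1
tcp_pos: [499.4, 190.2, 229.6]
orientation: [179.9, -0.0, 109.0]
wrist_force: [-0.4, -0.0, -0.9]
opening: 25.8
t: 30.1
tcp_pos: [521.7, 124.3, 229.0]
orientation: [180.0, 0.0, 109.0]
wrist_force: [-0.3, -0.2, 0.4]
opening: 25.7
[521.73226654 124.30194932 228.9696295 ] [-0.26218592 -0.18048199  0.41363138] [-0.03274415 -0.01799832 -0.03916651]
```

View pics/z11.png

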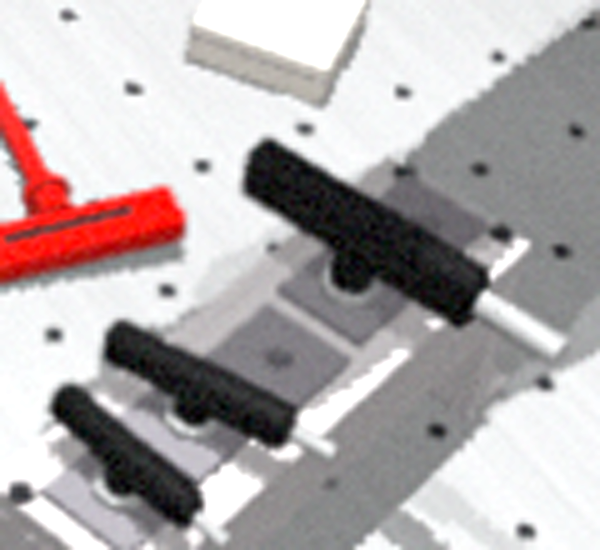

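View pics/w14.png

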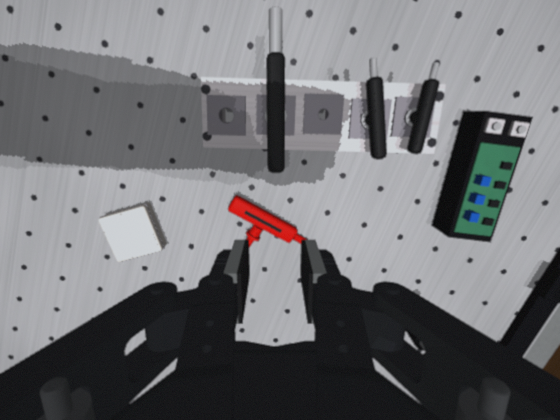

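View pics/t14.png

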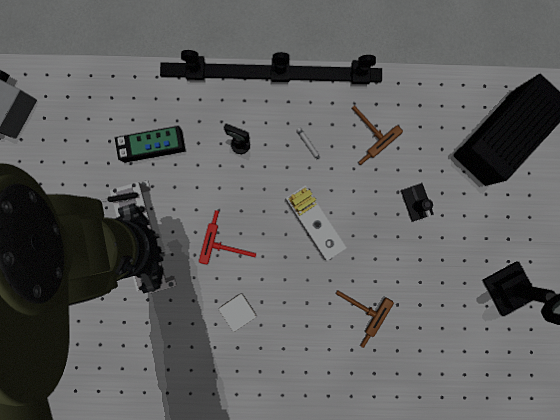

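```bash
python3 -m pendant '-0.4 0 15 0 0 0 0;-0.4 0 25 0 0 0 0;-0.4 0 25 0 0 0 0;-0.4 0 15 0 0 0 0;-0.4 0 0 0 0 0 0;-0.4 0 0 0 0 0 0;-0.4 0 0 0 0 0 0;-0.4 0 0 0 0 0 0;-0.4 0 0 0 0 0 0;-0.4 0 0 0 0 0 0'
python3 -c "
from h import *
b=snap('wrist','w15.png');a=load('w14.png')
def ends(im,x0,x1):
    g=cv2.cvtColor(im['color'],cv2.COLOR_RGB2GRAY);m=(g<45).astype('uint8');m[:40]=0;m[190:]=0;m[:,:x0]=0;m[:,x1:]=0
    n,l,s,c=cv2.connectedComponentsWithStats(m);i=1+np.argmax(s[1:,4]);print(s[i],c[i])
ends(a,255,300);ends(b,100,250)
o=[]
for im,(u0,u1) in ((a,(235,315)),(b,(150,230))): o.append(cv2.resize(im['color'][0:190,u0:u1,::-1],None,fx=3.1,fy=3.1,interpolation=cv2.INTER_NEAREST))
cv2.imwrite('pics/z12.png',np.clip(np.hstack(o)*1.5,0,255).astype('uint8'))
"
```

```text
t: 31.25
tcp_pos: [597.2, 149.8, 229.2]
orientation: [180.0, 0.0, 109.0]
wrist_force: [0.5, 0.6, 0.2]
opening: 25.9
[ 267   53   18  119 1935] [275.29870801 111.84702842]
[ 160   53   31  118 2442] [175.06429156 112.62571663]
```

View pics/z12.png

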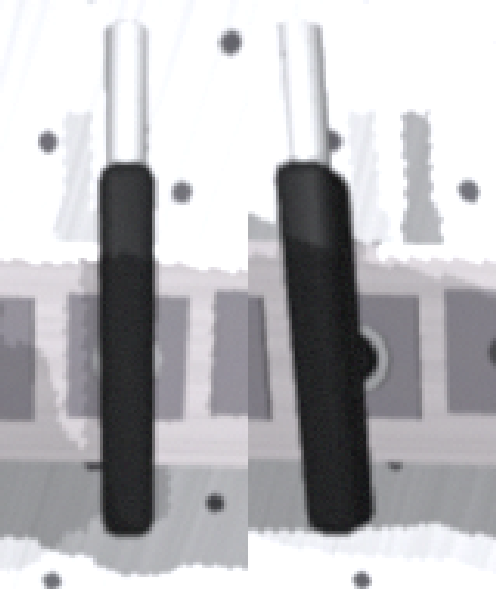

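```bash
python3 -c "
from h import *
a=load('w14.png');b=load('w15.png')
def edge(im,row,x0,x1):
    g=cv2.cvtColor(im['color'],cv2.COLOR_RGB2GRAY)[row].astype(float)
    for x in range(x0,x1):
        if g[x]<60 and g[x+1]<60: return x-(60-g[x])/(g[x-1]-g[x]+1e-9)
P=[]
for r in (62,75,90,105,120,135,150,163):
    ea=edge(a,r,258,300);eb=edge(b,r,150,220);x,e=tri([(a,(ea,r)),(b,(eb,r))]);P.append(x);print(r,ea,eb,x.round(1),np.round(e,2))
P=np.array(P);d=P[-1]-P[0];u=np.array([-.3256,.9455]);s=P[:,:2]@u;k=np.polyfit(s,P[:,2],1);print('tilt deg',np.degrees(np.arctan(k[0])),P[:,2].mean())
near=onz(a,(275.3,171),122);far=onz(a,(275.3,53.5),122);print(near,far,np.linalg.norm(near-far),(near+far)/2)
im=load('t14.png')['color'].astype(int);i0=load('top0.png')['color'].astype(int)
dd=np.abs(im-i0).sum(2)>60
for n,(x0,x1,y0,y1) in dict(box=(210,265,285,340),heat=(110,190,120,165),lens=(220,255,118,158),post=(292,325,122,165),holder=(395,440,178,228),sd=(105,150,180,215)).items(): print(n,dd[y0:y1,x0:x1].sum())
S=state();print(S['wrist_force'])
"
```

```text
62 266.7377049180371 159.4821428571521 [482.  223.3 121.7] [0.16 0.16]
75 266.8679245283044 160.20000000002 [485.  214.7 123. ] [0.16 0.16]
90 266.55000000001127 161.55000000001124 [488.1 204.7 122.1] [0.16 0.16]
105 265.909090909095 163.13953488374094 [491.  194.3 119.9] [0.17 0.17]
120 266.5757575757704 164.48837209303517 [495.1 183.8 121.4] [0.17 0.17]
135 266.80952380952834 166.05000000002374 [498.9 173.  121.3] [0.17 0.17]
150 262.95454545454754 167.21875000002441 [499.7 159.8 111.6] [0.17 0.17]
163 267.09090909093663 168.37142857144653 [506.2 152.2 122.3] [0.17 0.17]
tilt deg 3.513573709337355 120.41336199969943
[514.54487206 148.26236733 122.        ] [486.06668921 230.97889524 122.        ] 87.48160314537712 [500.30578064 189.62063128 122.        ]
box 0
heat 0
lens 0
post 0
holder 0
sd 148
[-0.67863234 -0.25255301  0.54541885]
```

```bash
python3 -c "
from h import *
a=load('w14.png');b=load('w15.png')
o=[]
for im,(u0,u1) in ((a,(255,297)),(b,(170,212))): o.append(cv2.resize(im['color'][95:137,u0:u1,::-1],None,fx=9,fy=9,interpolation=cv2.INTER_NEAREST))
cv2.imwrite('pics/z13.png',np.clip(np.hstack(o)*1.7,0,255).astype('uint8'))
s=load('s14.png')
cv2.imwrite('pics/z14.png',np.clip(cv2.resize(s['color'][275:320,375:430,::-1],None,fx=12,fy=12,interpolation=cv2.INTER_NEAREST)*1.7,0,255).astype('uint8'))
"
```

```text
(no output)
```

View pics/z13.png

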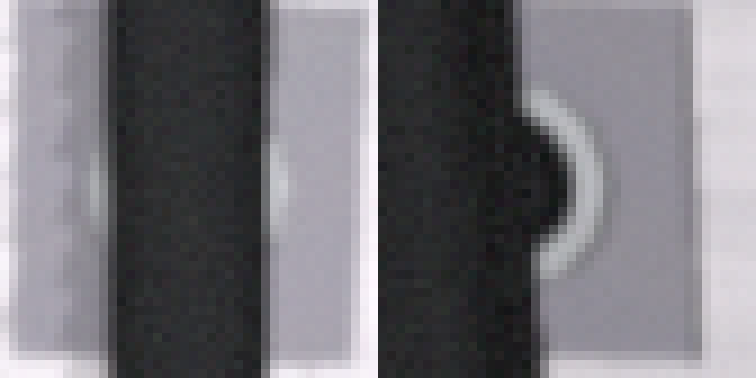

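View pics/z14.png

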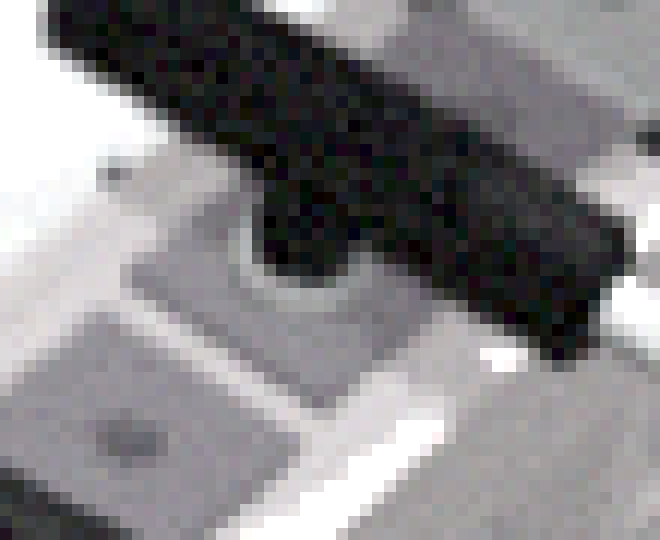

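```bash
python3 -c "
from h import *
a=load('w14.png');b=load('w15.png')
print(tri([(a,(286.6,115.5)),(b,(194.5,115.6))]),tri([(a,(294.3,115.5)),(b,(203.1,115.6))]))
from workcell import finish_job
print(finish_job())"
```

```text
(array([509.74724461, 192.43811363,  93.20963237]), [np.float64(0.20540269789393314), np.float64(0.2054026978939668)]) (array([516.20921084, 194.6629946 ,  90.45434943]), [np.float64(0.20526910788331698), np.float64(0.20526910788342392)])
the job is handed in; nothing more can be done
None
```

I gripped the T-handle along its 5° lean, drew the driver out of the screw and straightened it. I then lowered it into the 10 mm hole (place 3), which I had located from two wrist views. The blade met only light side contact on entry. I pressed it past the spring to a firm stop, released it and backed the arm off. The job was handed in at about 31 s, and it gives no verdict.

**Checks that agreed:**
- **Seating force:** the arm stopped moving down at TCP z ≈ 97.8–98 mm, close to the ~97 mm predicted. The wrist force was only 15 N, so contact stayed far below 60 N.
- **Seating height:** the two-view collar edge came out about 2.8 mm above the insert top, where 4 mm is expected. With about ±2 mm of measurement error, that shows the shoulder on the insert.
- **Position:** the handle's centre is about 1 mm from where I measured the hole.
- **Tilt:** handle edge heights run level along its length, so the driver stands upright.
- **Bystanders:** the five bystanders show no pixel changes in the top view.
- **Arm:** the wrist force was under 1 N after retreating, and no contact was visible.

**Checks that disagreed:**
- **Raw tilt fit:** it gave 3.5°, which would be just over the limit. That came from one bad edge reading caused by a shadow; the other seven readings are flat.
- **Handle edge height:** it measured about 122 mm against a nominal top of 126 mm. I put this down to the rounded edges.
- **Small drivers:** their region in the top view did change, because the arm and its shadow overlapped it. In the other views they look unmoved, but I did not measure them.

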